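# Release the chip tray of a bench punch with a rod

### The arm

A 6-joint arm with a two-finger parallel gripper is mounted at the origin on the work surface. World frame = base frame: x ahead of the robot, y to its left, z up, the work surface at z = 0. Lengths are in m, angles in degrees, forces in N, time in s.
With the tool pointing down it reaches from about 0.275 to 0.85 m from the base axis. Payload 5.2 kg.
Tool frame: the origin (TCP) lies at the very end of the fingers, on their centre line; the grasp point (between the pads) lies 19 mm behind it; z points along the fingers, y is the line along which they close (so a half turn about z gives the same grasp; the last joint's range is limited). The gripper opens to 85 mm and grips with 20 to 120 N. Pads are 22 mm wide; open, the fingers measure 114 mm over their backs; the gripper's body (76 mm by 85 mm) begins 54 mm behind the grasp point. The pads swing forward as they close: fully open they stand 13 mm farther back than shut.
Start: joints at [-87.708, 14.817, 87.949, -0, 77.235, -11.62], TCP at [0.132, -0.534, 0.197] pointing down, gripper open.
Joint ranges: [-179.93, 179.93], [-52.35, 119.4], [10.71, 147.94], [-69.91, 249.91], [12.55, 155.21], [-178.61, 178.61]. Speed limits (degrees/s): [147.25, 147.25, 180, 180, 180, 180].

### API

Orientations are given as a 3x3 rotation matrix whose columns are the frame's x, y, z axes.
In Python, from station import readout, viewer, order gives the robot as it stands.
- The arm moves only by the tool arm_command, never from a script. Its arguments are lists of equal length, an entry for each row: "translation": the shift along the tool's x, y, z in mm, a list of three; "angular": the turn, a rotation vector about the tool's x, y, z in degrees, a list of three. A call has 1 to 20 rows; each row is the pose to reach, as a shift and turn from the pose commanded when the call began, along the tool's axes at that moment; what a row does not reach only later rows make up. A row lasts 1/12 s, in which the tool goes at most 41.7 mm and 7.16 degrees, less where a joint would pass 70% of its speed; a pose out of reach is approached as far as the arm can. A call with a gripper value outside its range is refused whole. "claw" is the opening, from -1 (shut) to 1 (fully open), set as the call begins (left out, the last holds). The fingers move at their own pace and stop on an object; "newtons" is the grip in N (left out, the last holds). Time passes only in rows, so rows that repeat a pose let the fingers close. It gives the time, the measured TCP pose, the force and the opening at its end, in the units of the state.
- readout.get_state(): the state, without advancing time (a new reading comes with each control period).
- viewer.camera(name): name is "scene" or "side" or "wrist"; returns a dict with "frame" (384x512x3 uint8, red, green, blue), "z_map" (384x512 float32, m along the optical axis (not along the pixel's ray), 0 where there is no reading), "vertical_fov" (degrees; the focal length in pixels is half the picture's height over the tangent of half this angle, whatever the lens; pixels are square), "cx", "cy" (the principal point, pixels), "R" (3x3) and "t" (3): a world point X has camera coordinates R X + t. Camera axes: x right, y down, z forward; pixel columns grow to the right and rows downward; lengths in m; the calibration is good to about 2 mm. A picture is of the moment at which its call begins.
- order.finish_job(): hands the job in, once; it reports no verdict.
Trained networks look in the newest picture that a camera, given by its name, has taken for a name from the list of things; names that differ only in an ending like _2 or _b are one class to them, and where a whole thing is asked for, a point or a joint stands for the part that bears it (a point fixed in the world has none). Each returns a list of dicts, best first, with "score" (0 to 1); they miss things now and then, are a little off and sometimes report something else, mostly with a low value. They report only what shows in the picture. A call takes as long as a camera call. They do not tell look-alikes from the thing itself.
- viewer.spot_in(camera, query): "bbox" ([left, top, right, bottom] as shares, 0 to 1, of the picture: columns of its width, rows of its height, round what is visible of it).
- viewer.regions_of(camera, query): "region" (384x512 bool, what is visible of it) and "bbox" ([left, top, right, bottom] as shares, 0 to 1, of the picture: columns of its width, rows of its height, round what is visible of it).
- viewer.pinpoint(camera, query): "xy" ([column, row] as shares, 0 to 1, of the picture: columns of its width, rows of its height: a listed point, or the origin of a listed thing).
The state is a dict: "time_s": time; "joints": joint angles; "qd": joint speeds; "joint_efforts": joint torques, N m; "eef_pos": TCP position; "eef_rot": TCP orientation; "force": force on the tool from outside, world axes, zero at the start; "wrist_torque": the same for the moment, N m; "width": opening from 0.0 (shut) to 1.0 (fully open).
Only numpy, scipy, OpenCV 4.12 (cv2) and the standard library are available. Lean on these libraries where they do the work, as an engineer would, in place of code of your own. Each camera call takes 0.05 s, during which the arm holds its last target. There are 200 camera calls.

### The job

Take the rod with the long thin shank from the tool stand and push it straight down through the open round hole in the top of the punch until the hidden spring latch gives and the chip tray springs out at the front. Then put the rod back upright in its free slot in the stand, and leave the tray out. Do not disturb the other tools or the ink tin.

Things in the scene. Friction and masses are not known exactly. Their poses are not given: they have to be found in the camera images.
- rod_grip (a point): Centre of the handle of the release rod (loose, about 120 g): plain upright wooden cylinder, 24 mm across, 50 mm tall. Underneath, a steel collar 40 mm across and 6 mm thick, its underside (31 mm below this point) resting on the stand; then a steel shank 8 mm across and 95 mm long, its tip 126 mm below this point. z runs up the handle. Lift it by 165 mm to pass over the other handles.
- stand: Fixed open wooden tool stand, 80 x 240 mm (x by y); origin at the centre of its underside. The top board (10 mm thick, upper face at 110 mm) has three square through slots, 22 mm wide, at x = 0, y = -75, 0 and 75 mm of its frame. The release rod, awl and brush hang in them by equal 40 mm collars, in any order; the handles end 56 mm above the board. The base board is 6 mm thick.
- hole (a point): Centre of the open round access hole, 28 mm across, level with the upper face of the punch's 6 mm top plate. z up, x from the punch's front (robot side) to its back. A raised closed plastic plug of like size, 8 mm high, lies 100 mm to its +y side; a bridge with punch heads, 28 mm high, has its near face 38 mm behind (+x of) the hole's centre.
- punch: Bench register punch, a fixed grey steel box 200 mm deep (x), 240 mm wide (y), 110 mm high; origin at the centre of its underside, front towards -x, z up. The access hole lies at x = 30, y = -50, z = 110 mm of its frame.
- latch (a joint): How far the hidden latch pad is pressed down, in m, 0 to 0.02; springs back up when let go. The pad is 46 mm square, straight under the hole, 42 mm below its mouth. It takes about 3 N at first and 8 N at the bottom, and frees the tray once 8 to 10 mm down (rod tip 50 to 52 mm below the hole's mouth); 55 to 60 mm is sure.
- tray (a joint): Opening of the aluminium chip tray (front 236 mm wide, 50 mm high, at the foot of the punch's front), in m: 0 latched shut, 0.07 fully out towards the front (-x of the punch). A light spring (4 N) throws it out by itself within a second once the latch is tripped, and holds it out.
- awl: Bystander tool in the stand, wooden ball handle 36 mm across on a thin neck, shank only 30 mm long (too short); origin at the underside of its collar, z up.
- brush: Bystander tool in the stand, flat wooden handle 12 x 36 x 50 mm, stubby black end 35 mm long (too short); origin at the underside of its collar, z up.
- tin: Bystander, closed ink tin 84 mm across and 85 mm tall standing on the table; origin at the centre of its underside, z up.
There are look-alikes about, which are no part of the job. Leave any turquoise look-alike of the part that bears rod_grip alone.

How it is judged (in metres and radians):
On the way:
1. the tray starts to spring out while the rod is down in the access hole (rod tip more than 35 mm below the hole's mouth, handle within 30 mm of the hole's axis) (value of joint tray above 0.01 m and z of rod_grip in the frame of hole below 0.091 m and horizontal distance between rod_grip and hole below 0.03 m), for 0.02 s.
At the end, for the whole second after the job is handed in: The tray is more than 50 mm out; the rod hangs in a slot of the stand, upright within 11 degrees, its collar down on the top board (within 10 mm) (value of joint tray above 0.05 m and z of rod_grip in the frame of stand between 0.13 and 0.151 m and x of rod_grip in the frame of stand between -0.03 and 0.03 m and y of rod_grip in the frame of stand between -0.105 and 0.105 m and angle between rod_grip's own z axis and vertical below 0.2 rad); the robot touches nothing.
It fails at once if the awl or the brush is lifted or knocked out of its slot (moved over 30 mm) (distance of any of awl, brush from where it was at the start of the episode above 0.03 m).
It fails at once if the ink tin is shoved over 30 mm or tipped (distance of tin from where it was at the start of the episode above 0.03 m or angle between tin's own z axis and vertical above 0.35 rad).
It also fails if it takes over 56 s, if anything falls off the work surface, if the arm or the gripper's body presses on something with over 40 N, if the wrist force passes 120 N, or if a joint passes its speed limit or range.

## Working session

There is one attempt and no reset: what is moved stays moved. The work goes in short steps, Python scripts to look and compute and a tool call to move; the robot and the scene stay as the last step left them, time stands still between calls to the robot, and variables do not carry over. Pictures are saved under pics/ and viewed, on a budget of 10 in all, crops included, one or two more only if the job needs it, and the job is handed in when it is done.

Besides the shell and the picture viewer there is one more tool, called as a command line: name --argument value ..., lists and objects as JSON in quotes. arm_command: Moves the arm, as the interface text tells. Its arguments: {"type":"object","properties":{"translation":{"type":"array","items":{"type":"array","items":{"type":"number"}}},"angular":{"type":"array","items":{"type":"array","items":{"type":"number"}}},"claw":{"type":"number"},"newtons":{"type":"number"}},"required":["translation","angular"]}

```bash
mkdir -p pics; cat > h.py <<'E'
import numpy as np, cv2
from station import readout, viewer, order
def cam(n):
    c=viewer.camera(n); c['R']=np.array(c['R']); c['t']=np.array(c['t'])
    c['f']=c['frame'].shape[0]/2/np.tan(np.radians(c['vertical_fov'])/2); return c
def world(c,u,v,z=None):
    z=c['z_map'][int(round(v)),int(round(u))] if z is None else z
    return c['R'].T@(np.array([(u-c['cx'])/c['f']*z,(v-c['cy'])/c['f']*z,z])-c['t'])
def onz(c,u,v,h):
    o=-c['R'].T@c['t']; d=c['R'].T@np.array([(u-c['cx'])/c['f'],(v-c['cy'])/c['f'],1]); return o+d*(h-o[2])/d[2]
def cloud(c):
    v,u=np.mgrid[0:384,0:512]; z=c['z_map']
    P=np.stack([(u-c['cx'])/c['f']*z,(v-c['cy'])/c['f']*z,z],-1); return (P-c['t'])@c['R']
def save(c,name): cv2.imwrite('pics/'+name,c['frame'][:,:,::-1])
E
python3 - <<'E'
from h import *
s=readout.get_state();print(s['time_s'],s['eef_pos'],s['eef_rot'],s['force'],s['width'])
ims=[]
for n in('scene','side'):
    c=cam(n);ims.append(c['frame']);P=cloud(c)
    print(n,c['vertical_fov'],-c['R'].T@c['t'])
    for q in('rod_grip','stand','hole','punch','awl','brush','tin'):
        for d in viewer.pinpoint(n,q)[:3]:
            u,v=d['xy'][0]*512,d['xy'][1]*384
            print(q,round(d['score'],2),round(u),round(v),world(c,min(u,511),min(v,383)).round(3))
    save(c,n+'0.png')
cv2.imwrite('pics/both.png',np.vstack(ims)[:,:,::-1])
E
```

```text
0.0 [ 0.13219889 -0.53324616  0.19647145] [[ 9.70672466e-01  2.40405810e-01 -1.02641004e-04]
 [ 2.40405586e-01 -9.70670774e-01  1.84494250e-03]
 [ 3.43904273e-04 -1.81551036e-03 -9.99998293e-01]] [ 0.31897932 -0.4569391  -1.1946348 ] 0.9976233204448056
scene 45.997433644266685 [0.97711541 0.57095502 0.58891184]
rod_grip 0.96 284 138 [ 0.396 -0.251  0.132]
rod_grip 0.85 203 157 [ 0.604 -0.268  0.123]
rod_grip 0.56 237 131 [ 0.494 -0.307  0.15 ]
stand 0.75 234 186 [ 0.508 -0.297  0.006]
hole 0.92 274 242 [ 0.577 -0.009  0.046]
punch 0.81 303 298 [0.672 0.208 0.129]
awl 0.62 255 156 [ 0.489 -0.23   0.116]
brush 0.77 218 139 [ 0.515 -0.366  0.109]
brush 0.65 255 158 [ 0.493 -0.225  0.115]
tin 0.81 149 237 [ 0.778 -0.159  0.036]
side 50.69126276009369 [ 1.24724297 -0.02849148  0.6736272 ]
rod_grip 0.9 172 151 [ 0.506 -0.313  0.143]
rod_grip 0.74 178 183 [ 0.612 -0.268  0.138]
rod_grip 0.61 210 131 [ 0.394 -0.249  0.131]
stand 0.68 179 196 [ 0.614 -0.271  0.102]
hole 0.81 332 208 [0.514 0.068 0.017]
punch 0.79 352 233 [0.688 0.09  0.11 ]
awl 0.68 204 163 [ 0.504 -0.24   0.113]
brush 0.62 141 158 [ 0.513 -0.387  0.119]
tin 0.86 195 288 [ 0.808 -0.193  0.054]
```

View pics/scene0.png

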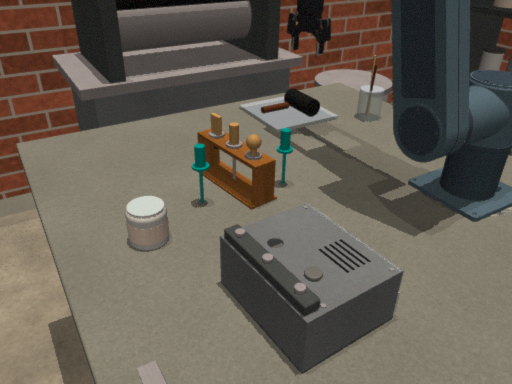

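View pics/side0.png

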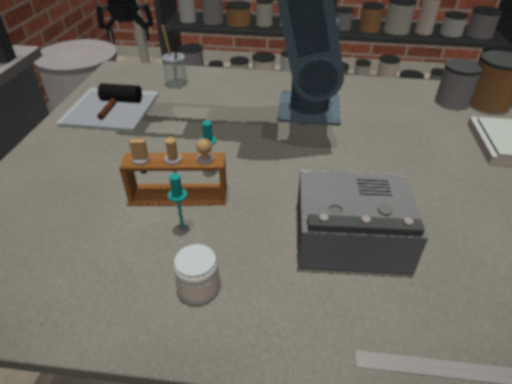

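The stand holds, in the scene view, a flat brush at (216,124), a plain cylinder at (234,133) and a ball awl at (254,145). The turquoise look-alikes are at (201,157) and (285,140). The middle cylinder fits the rod, so I'll confirm it in a crop and measure.

```bash
python3 - <<'E'
from h import *
from scipy.optimize import least_squares
ims=[]
for n,(a,b,c0,d),(e,f,g,h) in(('scene',(175,275,100,210),(225,330,215,300)),('side',(110,240,125,215),(295,425,160,270))):
    c=cam(n);P=cloud(c);I=c['frame']
    ims.append(np.hstack([cv2.resize(I[c0:d,a:b],(400,300),interpolation=3),cv2.resize(I[g:h,e:f],(400,300),interpolation=3)]))
    for q in('hole','rod_grip'):
        for r in viewer.regions_of(n,q)[:4]:
            m=r['region'];ys,xs=np.nonzero(m);
            print(n,q,round(r['score'],2),'px',xs.mean().round(1),ys.mean().round(1),len(xs),'z.11:',onz(c,(xs.min()+xs.max())/2,(ys.min()+ys.max())/2,.11).round(4), 'med',np.median(P[m],0).round(3))
    H=P[...,2];ok=(c['z_map']>0)
    # handles
    m=ok&(H>.122)&(H<.164)&(abs(P[...,0]-.5)<.06)&(abs(P[...,1]+.31)<.12)
    k,l,st,ce=cv2.connectedComponentsWithStats(m.astype(np.uint8),connectivity=4)
    for i in range(1,k):
        Q=P[l==i]
        if len(Q)<25: continue
        r=least_squares(lambda p:np.hypot(Q[:,0]-p[0],Q[:,1]-p[1])-.012,Q[:,:2].mean(0)-[.008,0],loss='soft_l1',f_scale=.002).x
        print(n,'handle',ce[i].round(),len(Q),Q.mean(0).round(4),Q[:,2].max().round(4),'fit r12',r.round(4))
    # board top and punch top
    for nm,cx,cy,w in(('board',.5,-.31,.15),('punch',.65,.04,.2)):
        m=ok&(abs(H-.11)<.005)&(abs(P[...,0]-cx)<w)&(abs(P[...,1]-cy)<w)
        Q=P[m];(ctr,sz,ang)=cv2.minAreaRect((Q[:,:2]*1000).astype(np.float32));print(n,nm,len(Q),np.round(ctr,1),np.round(sz,1),round(ang,1),Q[:,2].mean().round(4))
cv2.imwrite('pics/crop1.png',np.vstack(ims)[:,:,::-1])
E
```

```text
scene hole 0.94 px 308.0 282.3 19639 z.11: [0.6344 0.1808 0.11  ] med [0.624 0.163 0.109]
scene rod_grip 0.95 px 200.1 164.5 406 z.11: [ 0.6299 -0.2283  0.11  ] med [ 0.61  -0.27   0.107]
scene rod_grip 0.76 px 284.5 148.3 377 z.11: [ 0.4217 -0.2077  0.11  ] med [ 0.391 -0.252  0.107]
scene handle [216. 124.] 170 [ 0.512  -0.384   0.1431] 0.1639 fit r12 [ 0.5051 -0.387 ]
scene handle [234. 134.] 159 [ 0.5026 -0.3093  0.1427] 0.1636 fit r12 [ 0.4981 -0.3173]
scene handle [253. 143.] 212 [ 0.4928 -0.2339  0.1487] 0.1636 fit r12 [ 0.4901 -0.2391]
scene board 948 [ 523.7 -299.3] [191.7 242.2] 32.9 0.1097
scene punch 8826 [589.1 107.4] [202.8 242.9] 3.4 0.1094
side hole 0.57 px 358.0 222.0 12148 z.11: [0.6508 0.1117 0.11  ] med [0.676 0.106 0.111]
side rod_grip 0.77 px 176.8 193.1 440 z.11: [ 0.6335 -0.2692  0.11  ] med [ 0.614 -0.275  0.109]
side rod_grip 0.65 px 171.6 152.1 326 z.11: [ 0.4592 -0.3288  0.11  ] med [ 0.506 -0.313  0.133]
side rod_grip 0.63 px 207.8 131.4 211 z.11: [ 0.3651 -0.2599  0.11  ] med [ 0.395 -0.253  0.131]
side handle [204. 148.] 182 [ 0.4969 -0.2399  0.1503] 0.1637 fit r12 [ 0.4906 -0.2422]
side handle [138. 150.] 248 [ 0.5128 -0.389   0.1433] 0.1635 fit r12 [ 0.5044 -0.3905]
side handle [171. 150.] 157 [ 0.5055 -0.3136  0.1432] 0.1639 fit r12 [ 0.4968 -0.3173]
side board 1373 [ 525. -302.] [201.  244.4] 28.8 0.1115
side punch 5485 [589.4 107.2] [205.2 240.8] 3.2 0.1114
```

View pics/crop1.png

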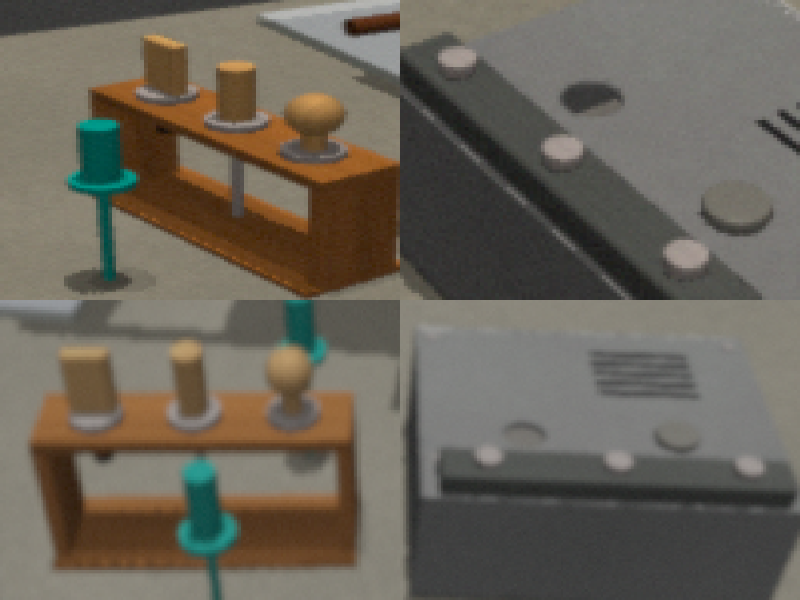

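The crop confirms it: the middle tool has a plain cylinder handle and a long thin shank below the board, and is not turquoise. The hole shows open at scene (275,243), with the raised plug at (313,273). Next I'll compute the approach.

```bash
cat >> h.py <<'E'
from scipy.spatial.transform import Rotation as Rn
def mv(p,yaw):
    "shift (mm) and turn (deg) to TCP p, tool down, tool y along yaw"
    s=readout.get_state();R0=np.array(s['eef_rot']);a=np.radians(yaw)
    y=np.array([np.cos(a),np.sin(a),0]);z=np.array([0,0,-1.]);R=np.c_[np.cross(y,z),y,z]
    print('t',s['time_s'],'pos',np.round(s['eef_pos'],4),'F',np.round(s['force'],1),'w',round(s['width'],3))
    print('shift',(R0.T@(np.array(p)-s['eef_pos'])*1000).round(1),'rot',np.degrees(Rn.from_matrix(R0.T@R).as_rotvec()).round(2))
E
python3 - <<'E'
from h import *
mv([.4975,-.317,.30],5.6)
c=cam('scene');print(onz(c,275.4,242.8,.11))
c=cam('side');print(onz(c,295+125*130/400,160+133*110/300,.11))
E
```

```text
t 1.1 pos [ 0.1323 -0.5339  0.1973] F [ 0.5 -0.1  0.4] w 1.004
shift [ 406.7 -122.7 -102.7] rot [  0.    -0.   -81.69]
[0.62218364 0.06157238 0.11      ]
[0.62118078 0.06061534 0.11      ]
```

arm_command --translation '[[407, -123, -103], [407, -123, -103], [407, -123, -103], [407, -123, -103], [407, -123, -103], [407, -123, -103], [407, -123, -103], [407, -123, -103], [407, -123, -103], [407, -123, -103], [407, -123, -103], [407, -123, -103], [407, -123, -103], [407, -123, -103], [407, -123, -103], [407, -123, -103]]' --angular '[[0, 0, -81.7], [0, 0, -81.7], [0, 0, -81.7], [0, 0, -81.7], [0, 0, -81.7], [0, 0, -81.7], [0, 0, -81.7], [0, 0, -81.7], [0, 0, -81.7], [0, 0, -81.7], [0, 0, -81.7], [0, 0, -81.7], [0, 0, -81.7], [0, 0, -81.7], [0, 0, -81.7], [0, 0, -81.7]]' --claw 0.5 --newtons 60

```text
time_s: 2.53
eef_pos: [0.497, -0.3172, 0.3001]
eef_rot: [[-0.095, 0.995, -0.0], [0.995, 0.095, 0.0], [0.0, -0.0, -1.0]]
force: [0.0, -0.8, 0.6]
width: 0.748
```

```bash
python3 - <<'E'
from h import *
c=cam('wrist');save(c,'w1.png');P=cloud(c);H=P[...,2]
m=(c['z_map']>0)&(H>.156)&(H<.175)&(abs(P[...,0]-.5)<.05)&(abs(P[...,1]+.31)<.12)
k,l,st,ce=cv2.connectedComponentsWithStats(m.astype(np.uint8),connectivity=4)
for i in range(1,k):
    Q=P[l==i]
    if len(Q)>40:
        r,sz,a=cv2.minAreaRect((Q[:,:2]*1000).astype(np.float32));print(ce[i].round(),len(Q),np.median(Q,0).round(4),np.round(r,1),np.round(sz,1),round(a,1))
mv([.4975,-.317,.127],5.6)
E
```

```text
[256. 103.] 741 [ 0.4876 -0.2423  0.1615] [ 487.6 -243. ] [29.8 30.5] 5.3
[260. 175.] 400 [ 0.4981 -0.3154  0.166 ] [ 498.2 -316.3] [23.1 22.7] 22.1
[263. 239.] 316 [ 0.5085 -0.3883  0.1658] [ 508.9 -390.1] [11.5 35.5] 5.7
t 2.5833 pos [ 0.497  -0.3172  0.3002] F [-0.2  0.1  1. ] w 0.755
shift [1.000e-01 6.000e-01 1.732e+02] rot [-0.02 -0.01 -0.13]
```

View pics/w1.png

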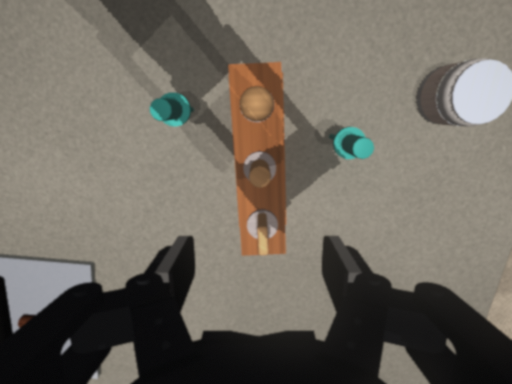

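The wrist view shows the rod handle at (260,175), between the ball awl at (256,103) and the brush at (263,227). It agrees with the estimate to within 1 mm, so I'll descend and close.

arm_command --translation '[[0.5, 1, 35], [0.5, 1, 70], [0.5, 1, 100], [0.5, 1, 120], [0.5, 1, 135], [0.5, 1, 150], [0.5, 1, 162], [0.5, 1, 173], [0.5, 1, 173], [0.5, 1, 173]]' --angular '[[0, 0, 0], [0, 0, 0], [0, 0, 0], [0, 0, 0], [0, 0, 0], [0, 0, 0], [0, 0, 0], [0, 0, 0], [0, 0, 0], [0, 0, 0]]'

```text
time_s: 3.42
eef_pos: [0.4982, -0.3162, 0.127]
eef_rot: [[-0.097, 0.995, -0.001], [0.995, 0.097, 0.001], [0.001, -0.001, -1.0]]
force: [0.3, -0.6, 0.5]
width: 0.749
```

arm_command --translation '[[0, 0, 0], [0, 0, 0], [0, 0, 0], [0, 0, 0], [0, 0, 0], [0, 0, 0], [0, 0, 0], [0, 0, 0], [0, 0, 0], [0, 0, 0]]' --angular '[[0, 0, 0], [0, 0, 0], [0, 0, 0], [0, 0, 0], [0, 0, 0], [0, 0, 0], [0, 0, 0], [0, 0, 0], [0, 0, 0], [0, 0, 0]]' --claw -1 --newtons 70

```text
time_s: 4.25
eef_pos: [0.499, -0.3166, 0.1286]
eef_rot: [[-0.098, 0.995, 0.001], [0.995, 0.098, -0.002], [-0.002, 0.001, -1.0]]
force: [-1.1, 0.2, 5.8]
width: 0.223
```

arm_command --translation '[[0, 0, -10], [0, 0, -20], [0, 0, -40], [0, 0, -65], [0, 0, -95], [0, 0, -125], [0, 0, -150], [0, 0, -168], [0, 0, -175], [0, 0, -175], [0, 0, -175]]' --angular '[[0, 0, 0], [0, 0, 0], [0, 0, 0], [0, 0, 0], [0, 0, 0], [0, 0, 0], [0, 0, 0], [0, 0, 0], [0, 0, 0], [0, 0, 0], [0, 0, 0]]'

```text
time_s: 5.17
eef_pos: [0.4985, -0.3158, 0.3018]
eef_rot: [[-0.098, 0.995, -0.0], [0.995, 0.098, 0.0], [0.0, -0.0, -1.0]]
force: [-0.0, 0.1, -1.9]
width: 0.223
```

```bash
python3 - <<'E'
from h import *
ims=[]
for n,(a,b,c0,d) in(('scene',(165,295,20,200)),('side',(90,250,40,215))):
    c=cam(n); ims.append(cv2.resize(c['frame'][c0:d,a:b],(400,480),interpolation=3))
cv2.imwrite('pics/lift.png',np.hstack(ims)[:,:,::-1])
mv([.6215,.06,.30],3.4)
E
```

```text
t 5.2667 pos [ 0.4981 -0.3155  0.3005] F [-0.1  0.1 -1.7] w 0.22
shift [361.6 159.5   1. ] rot [-0.13 -0.14  2.21]
```

View pics/lift.png

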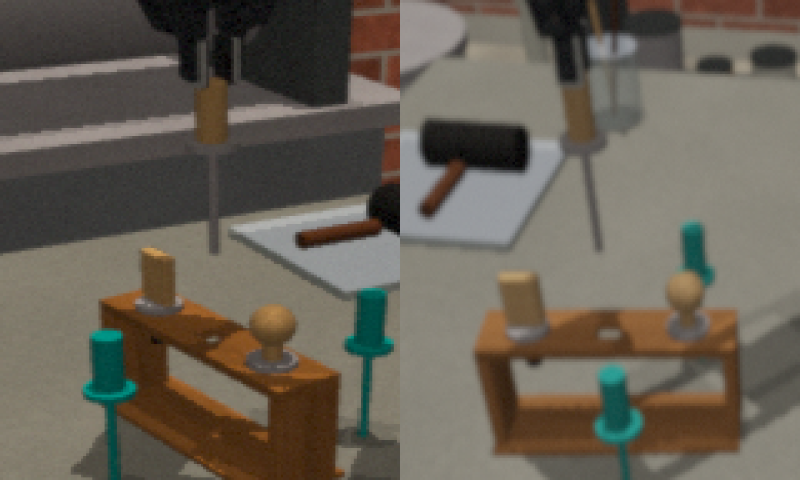

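The rod is held, and its slot at scene crop (212,340) is free. It sits low in the fingers, so I'll triangulate the tip and collar to get the offset and tilt.

```bash
cat >> h.py <<'E'
def tri(cs,px):
    A=[];b=[]
    for c,(u,v) in zip(cs,px):
        d=c['R'].T@np.array([(u-c['cx'])/c['f'],(v-c['cy'])/c['f'],1]);d/=np.linalg.norm(d);o=-c['R'].T@c['t'];M=np.eye(3)-np.outer(d,d);A.append(M);b.append(M@o)
    return np.linalg.solve(sum(A),sum(b))
E
python3 - <<'E'
from h import *
cs=[cam('scene'),cam('side')]
t=tri(cs,[(234.2,114.9),(170,131.1)]);k=tri(cs,[(233.9,75),(163.2,92)])
print('tip',t.round(4),'collar',k.round(4),np.linalg.norm(t-k))
for c in cs:
    P=cloud(c);m=(c['z_map']>0)&(np.hypot(P[...,0]-.498,P[...,1]+.316)<.025)&(P[...,2]>.15)&(P[...,2]<.33)
    Q=P[m]
    for lo in np.arange(.17,.33,.01):
        q=Q[(Q[:,2]>=lo)&(Q[:,2]<lo+.01)]
        if len(q): print(round(lo,2),len(q),q.mean(0).round(4))
print(readout.get_state()['eef_pos'])
E
```

```text
tip [ 0.4982 -0.3128  0.1895] collar [ 0.4974 -0.3148  0.284 ] 0.0944574554119337
0.18 5 [ 0.4963 -0.314   0.1883]
0.19 15 [ 0.4979 -0.313   0.195 ]
0.2 16 [ 0.4973 -0.3135  0.2043]
0.21 18 [ 0.4972 -0.3136  0.2148]
0.22 15 [ 0.4979 -0.3126  0.2251]
0.23 14 [ 0.4987 -0.3126  0.2355]
0.24 12 [ 0.4989 -0.3126  0.2459]
0.25 12 [ 0.4984 -0.3133  0.255 ]
0.26 12 [ 0.4984 -0.3131  0.2643]
0.27 9 [ 0.499  -0.3121  0.2728]
0.28 99 [ 0.5032 -0.3066  0.2859]
0.29 43 [ 0.5017 -0.3081  0.2948]
0.3 48 [ 0.5025 -0.3073  0.305 ]
0.31 44 [ 0.5023 -0.3073  0.315 ]
0.32 51 [ 0.5027 -0.3086  0.325 ]
0.18 1 [ 0.4969 -0.3156  0.1896]
0.19 13 [ 0.4976 -0.3153  0.1953]
0.2 14 [ 0.498  -0.3145  0.2053]
0.21 15 [ 0.4974 -0.3149  0.2152]
0.22 13 [ 0.4985 -0.3148  0.2254]
0.23 16 [ 0.4986 -0.3145  0.2347]
0.24 16 [ 0.4986 -0.3147  0.2451]
0.25 16 [ 0.4985 -0.3148  0.2549]
0.26 16 [ 0.4991 -0.3147  0.265 ]
0.27 9 [ 0.4986 -0.3152  0.2724]
0.28 83 [ 0.507  -0.3127  0.2877]
0.29 82 [ 0.5032 -0.3126  0.2929]
0.3 56 [ 0.5055 -0.3126  0.305 ]
0.31 52 [ 0.5054 -0.3126  0.315 ]
0.32 56 [ 0.5053 -0.3125  0.3249]
[ 0.49814213 -0.31551335  0.30051923]
```

The rod is upright. Its tip is 112 mm below the TCP, as expected, and within 2 mm of the axis. Now I'll move it over the hole.

arm_command --translation '[[10, 4, -10], [35, 15, -10], [70, 31, -10], [105, 46, -10], [140, 62, -10], [175, 77, -10], [210, 92, -10], [245, 108, -10], [280, 123, -10], [310, 136, -10], [335, 147, -10], [352, 155, -10], [362, 159, -5], [362, 159, 0], [362, 159, 0], [362, 159, 0]]' --angular '[[0, 0, 0], [0, 0, 0], [0, 0, 0], [0, 0, 0], [0, 0, 0], [0, 0, 0], [0, 0, 0], [0, 0, 0], [0, 0, 0], [0, 0, 0], [0, 0, 0], [0, 0, 0], [0, 0, 0], [0, 0, 0], [0, 0, 0], [0, 0, 0]]'

```text
time_s: 6.7
eef_pos: [0.6208, 0.0588, 0.3016]
eef_rot: [[-0.097, 0.995, -0.002], [0.995, 0.097, -0.001], [-0.0, -0.002, -1.0]]
force: [0.8, 0.3, -1.2]
width: 0.219
```

```bash
python3 - <<'E'
from h import *
ims=[]
for n,(a,b,c0,d) in(('scene',(220,340,140,290)),('side',(290,410,90,240))):
    c=cam(n);P=cloud(c); ims.append(cv2.resize(c['frame'][c0:d,a:b],(400,500),interpolation=3))
    m=(c['z_map']>0)&(np.hypot(P[...,0]-.6215,P[...,1]-.06)<.02)&(P[...,2]>.16)&(P[...,2]<.27);Q=P[m]
    for lo in(.175,.19,.21,.24): 
        q=Q[(Q[:,2]>=lo)&(Q[:,2]<lo+.02)];print(n,lo,len(q),np.median(q,0).round(4))
    m=(c['z_map']>0)&(abs(P[...,2]-.11)<.006)&(P[...,0]>.45)&(P[...,0]<.75)&(P[...,1]>-.04)&(P[...,1]<.26)
    print(cv2.minAreaRect((P[m][:,:2]*1000).astype(np.float32)))
cv2.imwrite('pics/over.png',np.hstack(ims)[:,:,::-1])
mv([.6215,.06,.30],5.6)
E
```

```text
scene 0.175 19 [0.6208 0.0608 0.1908]
scene 0.19 47 [0.6211 0.0607 0.1986]
scene 0.21 58 [0.6208 0.061  0.2203]
scene 0.24 56 [0.6216 0.0607 0.2505]
((589.1561279296875, 107.46375274658203), (202.73980712890625, 243.1623077392578), 3.500467300415039)
side 0.175 7 [0.6212 0.0583 0.1927]
side 0.19 30 [0.6216 0.057  0.1997]
side 0.21 39 [0.6222 0.057  0.22  ]
side 0.24 39 [0.6226 0.0573 0.2519]
((589.0908813476562, 107.0958480834961), (205.40960693359375, 240.7744903564453), 3.40496826171875)
t 6.8 pos [0.6213 0.0583 0.3024] F [-0.4  0.1 -1.9] w 0.22
shift [1.6 0.4 2.4] rot [-0.02  0.02 -0.09]
```

View pics/over.png

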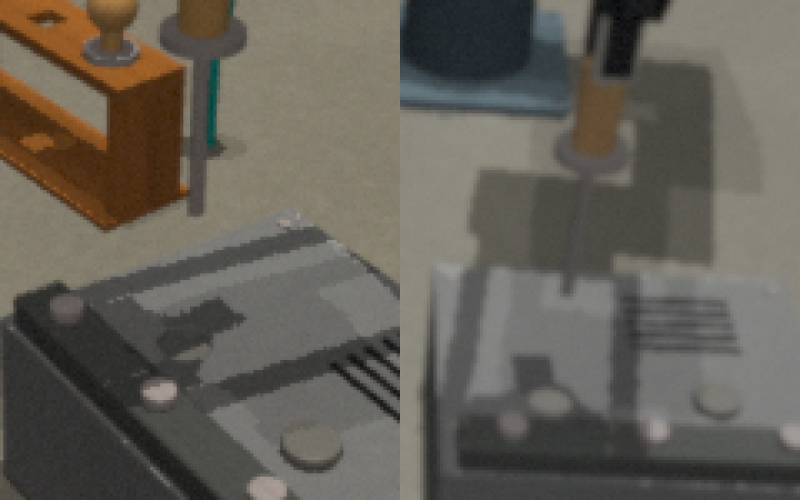

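The rod stands above the hole, with both estimates within 2 mm. I'll go down into the hole, then press.

arm_command --translation '[[1, 0.5, 25], [1, 0.5, 50], [1, 0.5, 65], [1, 0.5, 75], [1, 0.5, 82], [1, 0.5, 90], [1, 0.5, 98], [1, 0.5, 105], [1, 0.5, 105]]' --angular '[[0, 0, 0], [0, 0, 0], [0, 0, 0], [0, 0, 0], [0, 0, 0], [0, 0, 0], [0, 0, 0], [0, 0, 0], [0, 0, 0]]'

```text
time_s: 7.55
eef_pos: [0.6213, 0.0608, 0.196]
eef_rot: [[-0.098, 0.995, -0.002], [0.995, 0.098, 0.0], [0.0, -0.002, -1.0]]
force: [-0.0, -0.1, -1.8]
width: 0.222
```

arm_command --translation '[[0, 0, 6], [0, 0, 12], [0, 0, 17], [0, 0, 21], [0, 0, 25], [0, 0, 28], [0, 0, 31], [0, 0, 31], [0, 0, 31], [0, 0, 31]]' --angular '[[0, 0, 0], [0, 0, 0], [0, 0, 0], [0, 0, 0], [0, 0, 0], [0, 0, 0], [0, 0, 0], [0, 0, 0], [0, 0, 0], [0, 0, 0]]'

```text
time_s: 8.38
eef_pos: [0.6223, 0.0608, 0.1669]
eef_rot: [[-0.098, 0.995, 0.001], [0.995, 0.098, -0.0], [-0.0, 0.001, -1.0]]
force: [-0.6, -0.2, 4.8]
width: 0.219
```

```bash
python3 - <<'E'
from h import *
s=readout.get_state();print(s['force'],s['eef_pos'])
c=cam('scene');save(c,'press.png');P=cloud(c)
for r in viewer.regions_of('scene','tray')[:2]: print(r['score'],r['bbox'])
m=(c['z_map']>0)&(abs(P[...,2]-.05)<.006)&(P[...,0]>.36)&(P[...,0]<.52)&(P[...,1]>-.04)&(P[...,1]<.26)
print(m.sum(), P[m].min(0) if m.any() else '',P[m].max(0)if m.any() else '')
E
```

```text
[-0.6400767  -0.21513973  4.7812899 ] [0.62227222 0.06079789 0.16685667]
0.96 [0.6426, 0.5552, 0.8236, 0.7977]
428 [ 0.41206676 -0.01718859  0.04400111] [0.5195956  0.22392222 0.05599994]
```

View pics/press.png

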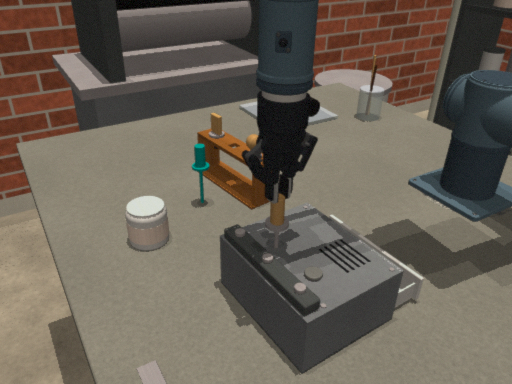

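The tray is out, its front showing at scene (345,220) to (415,290). Next I'll withdraw the rod and return it to above its slot.

arm_command --translation '[[0, 0, -20], [0, 0, -45], [0, 0, -75], [0, 0, -105], [0, 0, -130], [0, 0, -145], [0, 0, -145]]' --angular '[[0, 0, 0], [0, 0, 0], [0, 0, 0], [0, 0, 0], [0, 0, 0], [0, 0, 0], [0, 0, 0]]'

```text
time_s: 9.07
eef_pos: [0.6232, 0.0608, 0.3148]
eef_rot: [[-0.098, 0.995, 0.006], [0.995, 0.098, -0.0], [-0.001, 0.006, -1.0]]
force: [0.4, -0.6, -1.3]
width: 0.22
```

```bash
python3 - <<'E'
from h import *
mv([.4985,-.316,.305],5.6)
c=cam('scene');P=cloud(c)
m=(c['z_map']>0)&(abs(P[...,2]-.05)<.003)&(P[...,0]>.36)&(P[...,0]<.52)&(P[...,1]>-.04)&(P[...,1]<.26);print('tray x min',np.percentile(P[m][:,0],5))
E
```

```text
t 9.0667 pos [0.6232 0.0608 0.3148] F [ 0.4 -0.6 -1.3] w 0.22
shift [-362.8 -161.     9.3] rot [0.32 0.06 0.01]
tray x min 0.4116907474790126
```

arm_command --translation '[[-10, -4, 0], [-35, -15, 0], [-70, -31, 0], [-105, -46, 0], [-140, -62, 0], [-175, -77, 0], [-210, -92, 0], [-245, -108, 0], [-280, -123, 0], [-310, -136, 0], [-335, -147, 0], [-353, -155, 0], [-363, -159.5, 5], [-363, -159.5, 9], [-363, -159.5, 9], [-363, -159.5, 9], [-363, -159.5, 9]]' --angular '[[0, 0, 0], [0, 0, 0], [0, 0, 0], [0, 0, 0], [0, 0, 0], [0, 0, 0], [0, 0, 0], [0, 0, 0], [0, 0, 0], [0, 0, 0], [0, 0, 0], [0, 0, 0], [0, 0, 0], [0, 0, 0], [0, 0, 0], [0, 0, 0], [0, 0, 0]]'

```text
time_s: 10.53
eef_pos: [0.4991, -0.3145, 0.302]
eef_rot: [[-0.1, 0.995, -0.0], [0.995, 0.1, 0.001], [0.001, -0.0, -1.0]]
force: [-0.2, 1.0, -1.3]
width: 0.218
```

```bash
python3 - <<'E'
from h import *
for n in('scene','side'):
    c=cam(n);P=cloud(c)
    m=(c['z_map']>0)&(np.hypot(P[...,0]-.498,P[...,1]+.316)<.02)&(P[...,2]>.17)&(P[...,2]<.28);Q=P[m]
    print(n,Q[:,2].min())
    for lo in(.18,.20,.22,.25): 
        q=Q[(Q[:,2]>=lo)&(Q[:,2]<lo+.02)];print(lo,len(q),np.median(q,0).round(4))
mv([.4985,-.316,.1286],5.6)
E
```

```text
scene 0.1888683556310317
0.18 17 [ 0.4982 -0.3124  0.1937]
0.2 23 [ 0.5    -0.3119  0.2109]
0.22 25 [ 0.4989 -0.312   0.2294]
0.25 28 [ 0.5    -0.3119  0.2604]
side 0.19192998922026816
0.18 11 [ 0.4989 -0.3143  0.1967]
0.2 30 [ 0.4992 -0.3147  0.2109]
0.22 28 [ 0.4998 -0.3139  0.2304]
0.25 33 [ 0.4998 -0.3136  0.2603]
t 10.6333 pos [ 0.4993 -0.3148  0.3026] F [-1.  -0.4 -2. ] w 0.223
shift [ -1.1  -1.  174. ] rot [0.03 0.01 0.12]
```

arm_command --translation '[[-1, -1, 25], [-1, -1, 50], [-1, -1, 65], [-1, -1, 75], [-1, -1, 85], [-1, -1, 105], [-1, -1, 125], [-1, -1, 145], [-1, -1, 160], [-1, -1, 168], [-1, -1, 173], [-1, -1, 173], [-1, -1, 173]]' --angular '[[0, 0, 0], [0, 0, 0], [0, 0, 0], [0, 0, 0], [0, 0, 0], [0, 0, 0], [0, 0, 0], [0, 0, 0], [0, 0, 0], [0, 0, 0], [0, 0, 0], [0, 0, 0], [0, 0, 0]]'

```text
time_s: 11.72
eef_pos: [0.4985, -0.3176, 0.1304]
eef_rot: [[-0.098, 0.995, 0.002], [0.995, 0.098, -0.001], [-0.001, 0.001, -1.0]]
force: [-0.6, 0.0, -1.5]
width: 0.221
```

arm_command --translation '[[0, 0, 1], [0, 0, 1], [0, 0, 1], [0, 0, 1], [0, 0, 1], [0, 0, 1], [0, 0, 1], [0, 0, 1]]' --angular '[[0, 0, 0], [0, 0, 0], [0, 0, 0], [0, 0, 0], [0, 0, 0], [0, 0, 0], [0, 0, 0], [0, 0, 0]]' --claw 0.5

```text
time_s: 12.38
eef_pos: [0.4978, -0.3171, 0.1283]
eef_rot: [[-0.098, 0.995, 0.0], [0.995, 0.098, 0.0], [0.0, 0.0, -1.0]]
force: [-0.7, 0.8, 0.7]
width: 0.749
```

arm_command --translation '[[0, 0, -10], [0, 0, -25], [0, 0, -50], [0, 0, -80], [0, 0, -115], [0, 0, -150], [0, 0, -180], [0, 0, -195], [0, 0, -195], [0, 0, -195]]' --angular '[[0, 0, 0], [0, 0, 0], [0, 0, 0], [0, 0, 0], [0, 0, 0], [0, 0, 0], [0, 0, 0], [0, 0, 0], [0, 0, 0], [0, 0, 0]]'

```text
time_s: 13.22
eef_pos: [0.498, -0.3173, 0.3246]
eef_rot: [[-0.098, 0.995, 0.002], [0.995, 0.098, -0.002], [-0.002, 0.002, -1.0]]
force: [-0.4, 0.4, -0.4]
width: 0.749
```

```bash
python3 - <<'E'
from h import *
mv([.4985,-.316,.3],5.6)
c=cam('scene');save(c,'end.png');P=cloud(c);H=P[...,2]
m=(c['z_map']>0)&(H>.122)&(H<.175)&(abs(P[...,0]-.5)<.06)&(abs(P[...,1]+.31)<.12)
k,l,st,ce=cv2.connectedComponentsWithStats(m.astype(np.uint8),connectivity=4)
for i in range(1,k):
    Q=P[l==i]
    if len(Q)>25: print(ce[i].round(),len(Q),Q.mean(0).round(4),Q[:,2].max().round(4))
m=(c['z_map']>0)&(abs(H-.05)<.003)&(P[...,0]>.36)&(P[...,0]<.52)&(P[...,1]>-.04)&(P[...,1]<.26);print('tray x min',np.percentile(P[m][:,0],5))
E
```

```text
t 13.2167 pos [ 0.498  -0.3173  0.3246] F [-0.4  0.4 -0.4] w 0.749
shift [ 1.3  0.5 24.6] rot [0.1  0.11 0.01]
[216. 122.] 192 [ 0.5118 -0.3846  0.146 ] 0.1668
[234. 132.] 191 [ 0.5015 -0.3114  0.147 ] 0.1668
[253. 142.] 212 [ 0.4929 -0.2339  0.149 ] 0.1647
tray x min 0.4118182223446107
```

View pics/end.png

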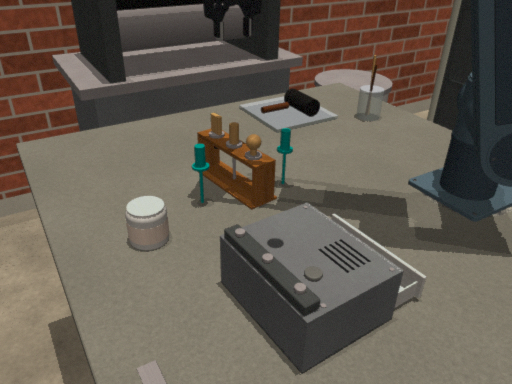

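The rod hangs upright in its slot at (234,133). The tray is out, the brush, awl and tin have not moved, and the gripper is clear. I'm handing the job in.

```bash
python3 -c "
from station import order; print(order.finish_job())"
```

```text
the job is handed in; nothing more can be done
None
```

I took the release rod (the plain cylinder in the middle slot) and pushed it down through the open hole, with the tip about 55 mm below the mouth. The tray sprang out, and I hung the rod back in its own slot. The robot's clock read about 13 s at hand-in, against the 56 s limit; the hand-in gave no verdict.

- **Tray:** out. Its front edge measured at x = 0.412 m, roughly 75 mm ahead of the punch's front.
- **Rod:** upright in its slot, with the handle top at z = 0.167 m, which matches the collar resting on the board.
- **Bystanders:** brush and awl were within 1 mm of where they started. The ink tin and turquoise look-alikes look unmoved in the last picture; I did not re-measure them.
- **Robot:** gripper open and well above everything, touching nothing.

The only disagreement was a 2–3 mm difference in y between the two cameras, well inside the clearances. None of the checks failed.

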